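Slide the specimen carrier round the L-slot to the microscope

TASK

On the cream viewing stage, push the specimen carrier's black post with the fingertips along the L-shaped slot, round the corner, and on along the second leg until it is fully home at the end in front of the small level microscope. Only push it from outside: do not take the post between the fingers or lift it, leave the other things where they are, and finish with the hand clear.

Things in the scene. Friction and masses are not known exactly. Their poses are not given: they have to be found in the camera images.
- stage: Fixed cream stage: hollow box flat on the table, 195 mm (x -100 to +95) by 320 mm (y -115 to +205), top face 34 mm above the table. Origin on the table under the middle of the L, z up. A slot 18 mm wide through its 8 mm top plate: first leg 100 mm along stage +x, second 110 mm along stage +y. Only the microscope is fixed above the plate.
- lens (a point): Front of the lens of the black level microscope fixed on the stage beyond the end of the second leg, looking back along it; 40.5 mm past home in stage y, 43 mm above the plate. The tube is 34 mm thick, 101 mm long away from home; its top is 61 mm above the plate. Axes as the stage.
- load (a point): Point on the plate's top face, on the slot's centre line, where the carrier's axis stands when it is at the very beginning of the first leg (stage x -50, y -55 mm). Axes as the stage.
- corner (a point): Point on the plate's top face where the centre lines of the two legs meet (stage x +50, y -55 mm). The carrier's pin stops against the far wall 2 mm beyond it in x. Axes as the stage.
- home (a point): Point on the plate's top face where the carrier's axis stands when fully home, its pin against the end of the second leg (stage x +50, y +55 mm). Axes as the stage.
- carrier: Loose specimen carrier, some 0.25 kg, in the first leg within 25 mm of its beginning. Origin on its axis at the plate top, z up. Aluminium flange (64 mm across, 5 mm thick) lies on the plate. A 14 mm pin below runs in the slot, 2 mm play each side; a 56 mm foot under the plate stops it coming out or tipping. No spring, polished slideway: under 1 N slides it, and it stays put.
- dome (a point): Top of the carrier on its axis, 52 mm above the plate: clear dome over a beetle, 24 mm across and 14 mm high, on the black round post, 24 mm across, from the flange (5 mm) to 38 mm above the plate.
- box_small: Bystander: clear specimen box 42 x 32 x 18 mm lying on the stage's plate inside the elbow of the L. Origin under its centre.
- tweezers: Bystander: steel tweezers 116 mm long, 20 mm wide, 6 mm thick, lying (length along their own x) on the stage's plate beside the microscope. Origin under the middle.
- box_large: Bystander: clear specimen box 60 x 45 x 22 mm on the table beside the stage. Origin under its centre.
- pot: Bystander: clear magnifier pot with red lid, 72 mm across, 84 mm high, on the table beside the stage. Origin under its centre.
- loupe: Bystander: red folding loupe about 61 x 48 x 12 mm (pin 14 mm high) on the table beside the stage. Origin under its round end.
- book: Bystander: green book 150 x 210 x 24 mm on the table. Origin under its centre.
- case: Bystander: black disc case 135 x 190 x 15 mm lying on the book. Origin under its centre.
Mind the look-alikes: they are no part of the job. Leave any yellow look-alike of the carrier alone.

How it is judged:
On the way, in this order (a step that is already met when the one before it is completed fails the run):
1. the carrier has been pushed along the first leg to the corner (horizontal distance between carrier and corner below 0.01 m and z of carrier in the frame of home between -0.004 and 0.004 m and angle between carrier's own z axis and vertical below 0.1 rad), for 0.05 s.
2. the carrier is home at the end of the second leg (horizontal distance between carrier and home below 0.006 m and z of carrier in the frame of home between -0.004 and 0.004 m and angle between carrier's own z axis and vertical below 0.1 rad), for 0.2 s.
At the end, for the whole second after the job is handed in: The carrier's axis is within 6 mm (horizontally) of the home point, its flange within 4 mm of the plate's top face in height, upright within 0.1 rad and at rest (all of step 2 and linear speed of carrier below 0.01 m/s); the robot touches nothing.
It fails at once if the post was taken between the fingers (the point between the finger pads within 13 mm of the carrier's axis, and lower than 60 mm above the plate) (horizontal distance between the grasp point and carrier below 0.013 m and z of the grasp point in the frame of carrier below 0.06 m).
It fails at once if the carrier was lifted more than 6 mm off the plate (z of carrier in the frame of home above 0.006 m).
It fails at once if the carrier was tipped by more than 0.25 rad (angle between carrier's own z axis and vertical above 0.25 rad).
It fails at once if another thing (specimen box, pot, loupe, tweezers, book or disc case) was moved more than 20 mm (distance of any of box_small, box_large, pot, loupe, tweezers, book, case from where it was at the start of the episode above 0.02 m).
It also fails if it takes over 48 s, if anything falls off the work surface, if the arm or the gripper's body presses on something with over 40 N, if the wrist force passes 120 N, or if a joint passes its speed limit or range.

ROBOT

A 6-joint arm with a two-finger parallel gripper is mounted at the origin on the work surface. World frame = base frame: x ahead of the robot, y to its left, z up, the work surface at z = 0. Lengths are in m, angles in rad, forces in N, time in s.
With the tool pointing down it reaches from about 0.35 to 0.775 m from the base axis. Payload 5.5 kg.
Tool frame: the origin (TCP) lies at the very end of the fingers, on their centre line; the grasp point (between the pads) lies 19 mm behind it; z points along the fingers, y is the line along which they close (so a half turn about z gives the same grasp; the last joint's range is limited). The gripper opens to 85 mm and grips with 20 to 120 N. Pads are 22 mm wide; open, the fingers measure 114 mm over their backs; the gripper's body (76 mm by 85 mm) begins 54 mm behind the grasp point. The pads swing forward as they close: fully open they stand 13 mm farther back than shut.
Start: joints at [1.134, 0.313, 0.046, 1.304, 0, 1.431], TCP at [0.168, 0.55, 0.231] pointing down, gripper open.
Joint ranges: [-2.76, 2.76], [-0.86, 1.69], [-1.03, 1.26], [-2.2, 2.34], [-1.47, 1.5], [-3.14, 3.14]. Speed limits (rad/s): [2.57, 2.57, 3.14, 3.14, 3.14, 3.14].

INTERFACE

Orientations are given as a unit quaternion [w, x, y, z].
In Python, from workcell import env, cams, ticket, spotter gives the robot as it stands.
- The arm moves only by the tool jog_arm, never from a script. Its argument "increments" is a list that holds one entry, the list of rows, each a list of 7 numbers: the shift along the tool's x, y, z in units of 0.25 m (1.0 is 0.25 m), then the turn, a rotation vector about the tool's x, y, z in units of 180 degrees (1.0 is 180 degrees), then the closure in counts, from 0 (fully open) to 255 (shut). A call has 1 to 20 rows; each row shifts and turns the commanded pose from where the row before left it, along the tool's axes as they then stand; what a row does not reach is not made up. A row lasts 1/10 s, in which the tool goes at most 50 mm and 8.59 degrees, less where a joint would pass 70% of its speed; a pose out of reach is approached as far as the arm can. A call with a number of a shift or a turn outside -1 to 1 is refused whole. A call with a gripper value outside its range is refused whole. The fingers move at their own pace and stop on an object; "force" is the grip in N (left out, the last holds). Time passes only in rows, so rows that do not move let the fingers close. It gives the time, the measured TCP pose, the force, the opening and the grip force at its end, in the units of the state.
- env.get_state(): the state, without advancing time (a new reading comes with each control period).
- cams.read_camera(name): name is "scene" or "top" or "wrist"; returns a dict with "pixels" (420x560x3 uint8, red, green, blue), "fx", "fy", "cx", "cy" (pixels), "xyz" and "attitude" of the camera in the world; the wrist camera has in their place "mount" (4x4, takes a point from camera to tool coordinates, whose origin is the TCP and whose axes are the flange's). Camera axes: x right, y down, z forward; pixel columns grow to the right and rows downward; lengths in m; the calibration is good to about 2 mm. The wrist camera is an equidistant fisheye: a pixel r from the principal point sees the ray r / f radians off the axis. A picture is of the moment at which its call begins: read the wrist's pose just before it. There is no depth.
- ticket.hand_in(): hands the job in; it is judged then, once.
Trained networks look in the newest picture that a camera, given by its name, has taken for a name from the list of things; names that differ only in an ending like _2 or _b are one class to them, and where a whole thing is asked for, a point or a joint stands for the part that bears it (a point fixed in the world has none). Each returns a list of dicts, best first, with "conf" (0 to 1); they miss things now and then, are a little off and sometimes report something else, mostly with a low value. They report only what shows in the picture. A call takes as long as a camera call. They do not tell look-alikes from the thing itself.
- spotter.find_in(target, camera): "uv" ([column, row] in pixels, amid what is visible of it).
- spotter.cut_out(target, camera): "region" (420x560 bool, what is visible of it) and "uv" ([column, row] in pixels, amid what is visible of it).
- spotter.landmark_of(target, camera): "uv" ([column, row] in pixels: a listed point, or the origin of a listed thing).
The state is a dict: "clock": time; "joint_pos": joint angles; "qvel": joint speeds; "tau": joint torques, N m; "tcp_pos": TCP position; "orientation": TCP orientation; "wrist_force": force on the tool from outside, world axes, zero at the start; "ft_torque": the same for the moment, N m; "finger_gap": finger opening in m; "grip_force": force on a finger pad.
Only numpy, scipy, OpenCV 4.12 (cv2) and the standard library are available. Lean on these libraries where they do the work, as an engineer would, in place of code of your own. Each camera call takes 0.05 s, during which the arm holds its last target. There are 200 camera calls.

## Working session

There is one attempt and no reset: what is moved stays moved. The work goes in short steps, Python scripts to look and compute and a tool call to move; the robot and the scene stay as the last step left them, time stands still between calls to the robot, and variables do not carry over. Pictures are saved under pics/ and viewed, at most 10 in all, crops included, and the job is handed in when it is done.

Besides the shell and the picture viewer there is one more tool, called after "Request:" as a command line: name --argument value ..., lists and objects as JSON in quotes. jog_arm: Moves the arm, as the interface text tells. Shifts and turns lie within -1 to 1; 1 stands for 0.25 m of shift or 180 degrees of turn. Its arguments: {"type":"object","properties":{"increments":{"type":"array"},"force":{"type":"number"}},"required":["increments"]}

```bash
mkdir -p pics; cat > h.py <<'E'
import numpy as np, cv2
from scipy.spatial.transform import Rotation as R
from workcell import env, cams, ticket, spotter
def rot(a):
    a=np.array(a,float)
    return a if a.shape==(3,3) else R.from_quat(a[[1,2,3,0]]).as_matrix()
def pix2plane(c,uv,z):
    d=np.array([(uv[0]-c['cx'])/c['fx'],(uv[1]-c['cy'])/c['fy'],1.])
    d=rot(c['attitude'])@d; p=np.array(c['xyz'])
    return p+d*(z-p[2])/d[2]
E
python3 - <<'E'
from h import *
for n in ("top","scene"):
    c=cams.read_camera(n); cv2.imwrite(f'pics/{n}0.png',c['pixels'][:,:,::-1])
    print(n,c['xyz'],c['attitude'],c['fx'])
    for t,z in (("load",.034),("corner",.034),("home",.034),("carrier",.034),("dome",.086),("lens",.077),("box_small",.034),("tweezers",.034),("pot",0),("stage",0)):
        print(t,[(round(q['conf'],2),np.round(q['uv']).tolist(),pix2plane(c,q['uv'],z).round(3).tolist()) for q in spotter.landmark_of(t,n)][:3])
E
```

```text
top [0.4173019  0.10492529 1.05642442] [ 0.06894198 -0.68186829  0.72457785 -0.07272946] 520.7334059265374
load [(0.96, [347.0, 249.0], [0.545, -0.049, 0.034])]
corner [(0.69, [316.0, 229.0], [0.588, 0.008, 0.034]), (0.54, [346.0, 246.0], [0.551, -0.047, 0.034]), (0.39, [295.0, 241.0], [0.568, 0.053, 0.034])]
home [(0.41, [350.0, 248.0], [0.548, -0.055, 0.034])]
carrier [(0.83, [347.0, 245.0], [0.554, -0.05, 0.034]), (0.69, [367.0, 309.0], [0.427, -0.078, 0.034])]
dome [(0.91, [378.0, 306.0], [0.431, -0.089, 0.086]), (0.82, [350.0, 242.0], [0.552, -0.048, 0.086])]
lens [(0.72, [267.0, 193.0], [0.658, 0.102, 0.077]), (0.61, [288.0, 202.0], [0.638, 0.062, 0.077])]
box_small [(0.57, [294.0, 241.0], [0.567, 0.054, 0.034])]
tweezers [(0.68, [243.0, 243.0], [0.57, 0.157, 0.034])]
pot [(0.91, [407.0, 214.0], [0.614, -0.184, 0.0])]
stage []
scene [ 1.50191466 -0.01024941  0.67764418] [-0.3573865   0.65373985  0.59081638 -0.30957246] 451.35408343717853
load [(0.67, [298.0, 221.0], [0.569, 0.151, 0.034]), (0.58, [218.0, 220.0], [0.55, -0.051, 0.034])]
corner [(0.7, [216.0, 244.0], [0.65, -0.055, 0.034])]
home [(0.74, [260.0, 245.0], [0.66, 0.048, 0.034])]
carrier [(0.91, [209.0, 201.0], [0.456, -0.075, 0.034]), (0.63, [217.0, 222.0], [0.559, -0.054, 0.034])]
dome [(0.6, [218.0, 205.0], [0.561, -0.046, 0.086]), (0.59, [204.0, 186.0], [0.464, -0.083, 0.086])]
lens [(0.63, [284.0, 228.0], [0.657, 0.103, 0.077]), (0.46, [262.0, 243.0], [0.709, 0.048, 0.077])]
box_small [(0.48, [258.0, 218.0], [0.547, 0.05, 0.034])]
tweezers [(0.59, [385.0, 245.0], [0.687, 0.341, 0.034]), (0.55, [299.0, 217.0], [0.551, 0.155, 0.034]), (0.21, [218.0, 204.0], [0.47, -0.05, 0.034])]
pot [(0.94, [170.0, 249.0], [0.614, -0.168, 0.0]), (0.39, [172.0, 223.0], [0.5, -0.173, 0.0])]
stage [(0.78, [239.0, 244.0], [0.607, -0.002, 0.0]), (0.16, [218.0, 219.0], [0.491, -0.053, 0.0])]
```

```bash
python3 - <<'E'
import cv2
a=cv2.imread('pics/top0.png')[140:350,190:470]; cv2.imwrite('pics/top_c.png',cv2.resize(a,(800,600),interpolation=cv2.INTER_CUBIC))
a=cv2.imread('pics/scene0.png')[140:320,130:370]; cv2.imwrite('pics/scene_c.png',cv2.resize(a,(800,600),interpolation=cv2.INTER_CUBIC))
E
```

```text
(no output)
```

View pics/top_c.png

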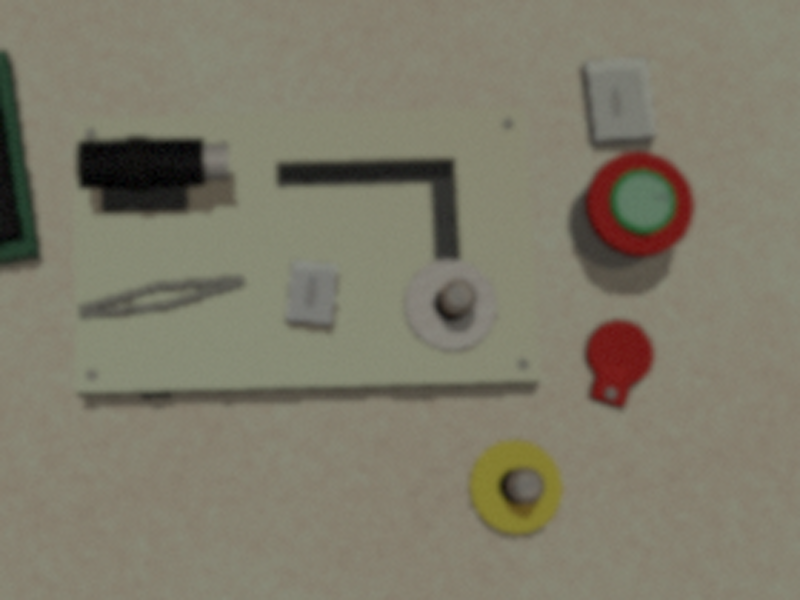

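View pics/scene_c.png

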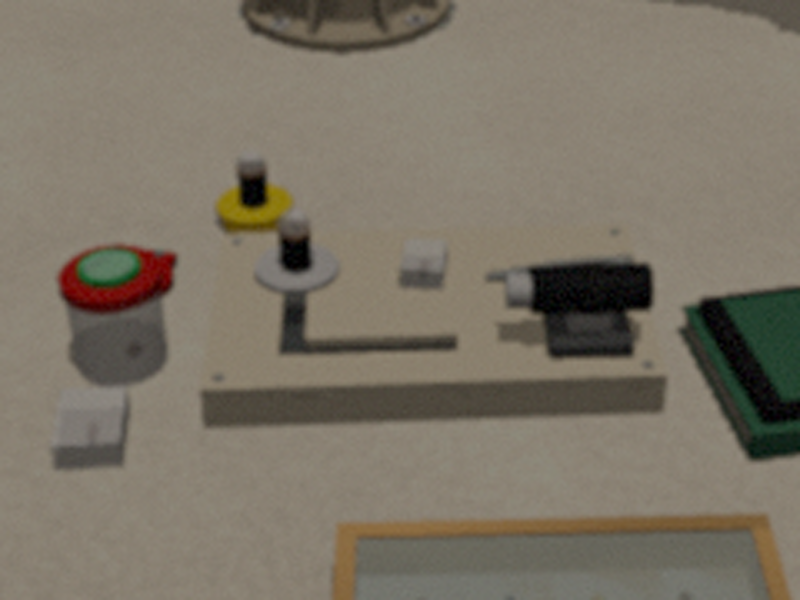

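The candidates in the top view are the silver-flanged carrier in the slot at (347,245) and the yellow look-alike on the table at (367,309). I choose the silver one in the first leg of the slot, and the crop confirms it. The pot is at (407,214), the small box at (294,241) and the tweezers at (243,243). Next I fit the stage pose from the slot.

```bash
python3 - <<'E'
from h import *
from scipy.optimize import minimize
c=cams.read_camera("top"); g=cv2.cvtColor(c['pixels'],cv2.COLOR_RGB2GRAY).astype(np.float32)
Rm=rot(c['attitude']);K=np.array([[c['fx'],0,c['cx']],[0,c['fy'],c['cy']],[0,0,1]])
def samp(P):
    q=(K@(Rm.T@(P-np.array(c['xyz'])).T)).T; q=q[:,:2]/q[:,2:]
    return cv2.remap(g,q[:,0].astype(np.float32)[None],q[:,1].astype(np.float32)[None],cv2.INTER_LINEAR)[0]
X,Y=np.meshgrid(np.arange(20,85,1.),np.arange(-85,85,1.)); X=X.ravel();Y=Y.ravel()
ins=((abs(X-50)<9)&(Y>-64)&(Y<62))|((abs(Y+55)<9)&(X<59))
def f(p):
    t=p[2];x=p[0]+(np.cos(t)*X-np.sin(t)*Y)/1e3;y=p[1]+(np.sin(t)*X+np.cos(t)*Y)/1e3
    v=samp(np.c_[x,y,np.full(len(x),.034)]); return v[ins].mean()-v[~ins].mean()
best=min((minimize(f,[.6+a,b,t],method='Nelder-Mead',options=dict(initial_simplex=np.array([.6+a,b,t])+np.array([[0,0,0],[.006,0,0],[0,.006,0],[0,0,.05]]))) for a in(-.01,.01) for b in(-.01,0,.01) for t in(-.05,0.,.05)),key=lambda r:r.fun)
print(best.x,best.fun); p=best.x
T=lambda x,y:(p[:2]+np.array([[np.cos(p[2]),-np.sin(p[2])],[np.sin(p[2]),np.cos(p[2])]])@[x,y]).round(4)
print('load',T(-.05,-.055),'corner',T(.05,-.055),'home',T(.05,.055))
for q in spotter.cut_out("carrier","top")[:2]:
    print(q['conf'],q['uv'],pix2plane(c,q['uv'],.034))
# silver flange by landmark: axis
print([ (q['conf'],pix2plane(c,q['uv'],.086)) for q in spotter.landmark_of("dome","top")])
s=env.get_state(); print(s['clock'],s['tcp_pos'],rot(s['orientation']).round(3).tolist(),s['finger_gap'])
E
```

```text
[ 0.59816186  0.00426347 -0.03923991] -81.5789794921875
load [ 0.546  -0.0487] corner [ 0.646  -0.0527] home [0.6503 0.0573]
0.82 [347.3, 246.3] [ 0.55056181 -0.04992356  0.034     ]
0.71 [368.3, 312.1] [ 0.42063539 -0.0789682   0.034     ]
[(0.79, array([ 0.5477988 , -0.04466979,  0.086     ])), (0.71, array([ 0.42775724, -0.08634759,  0.086     ]))]
1.25 [0.16818577 0.54990291 0.23131501] [[-0.956, 0.292, 0.0], [0.292, 0.956, 0.0], [-0.0, 0.0, -1.0]] 0.08543409339180222
```

Request:
jog_arm --increments '[[[0,0,0,0,0,-0.041,255],[0,0,0,0,0,-0.041,255],[-0.081,-0.13,0,0,0,0,255],[-0.081,-0.13,0,0,0,0,255],[-0.081,-0.13,0,0,0,0,255],[-0.081,-0.13,0,0,0,0,255],[-0.081,-0.13,0,0,0,0,255],[-0.081,-0.13,0,0,0,0,255],[-0.081,-0.13,0,0,0,0,255],[-0.081,-0.13,0,0,0,0,255],[-0.081,-0.13,0,0,0,0,255],[-0.081,-0.13,0,0,0,0,255],[-0.081,-0.13,0,0,0,0,255],[-0.081,-0.13,0,0,0,0,255],[-0.081,-0.13,0,0,0,0,255],[-0.081,-0.13,0,0,0,0,255],[-0.081,-0.13,0,0,0,0,255],[-0.081,-0.13,0,0,0,0,255],[-0.081,-0.13,0,0,0,0,255],[-0.081,-0.13,0,0,0,0,255]]]'

```text
clock: 3.25
tcp_pos: [0.5101, -0.0505, 0.2314]
orientation: [0.0, 0.02, 1.0, 0.0]
wrist_force: [0.8, 0.3, -0.2]
finger_gap: 0.0003
grip_force: 0.0
```

```bash
cat >> h.py <<'E'
P=np.array([.59816,.00426]);TH=-.03924
def st(p):
    d=np.asarray(p)[:2]-P; return np.round(1e3*np.array([np.cos(TH)*d[0]+np.sin(TH)*d[1],-np.sin(TH)*d[0]+np.cos(TH)*d[1]]),1)
def wrist(names,fn=None):
    s=env.get_state(); c=cams.read_camera("wrist")
    if fn: cv2.imwrite(fn,c['pixels'][:,:,::-1])
    M=np.array(c['mount']);Rt=rot(s['orientation'])
    print('tcp',st(s['tcp_pos']),s['tcp_pos'])
    for n,z in names:
        for q in spotter.landmark_of(n,"wrist")[:2]:
            u=np.array([(q['uv'][0]-c['cx'])/c['fx'],(q['uv'][1]-c['cy'])/c['fy']]);r=np.linalg.norm(u)
            d=Rt@M[:3,:3]@np.r_[u/r*np.sin(r),np.cos(r)]; o=Rt@M[:3,3]+s['tcp_pos']
            print(n,round(q['conf'],2),np.round(q['uv']),st(o+d*(z-o[2])/d[2]))
E
python3 -c "
from h import *
wrist([('carrier',.034),('dome',.086),('corner',.034),('home',.034),('load',.034),('lens',.077),('box_small',.034)],'pics/w0.png')"
```

```text
tcp [-85.8 -58.2] [ 0.51010036 -0.05053067  0.23142358]
carrier 0.94 [246. 102.] [-166.1  -92.2]
carrier 0.85 [284. 213.] [-45.  -52.9]
dome 0.73 [236. 100.] [-168.1  -95.8]
dome 0.57 [286. 231.] [-45.4 -51.5]
home 0.94 [369. 285.] [50.5 54.9]
home 0.19 [182. 177.] [ -87.4 -164.7]
load 0.58 [324. 239.] [-13.5  -6.3]
load 0.57 [188. 306.] [  84.7 -177.6]
lens 0.66 [410. 302.] [50.9 95. ]
box_small 0.73 [366. 221.] [-35.3  40.7]
```

View pics/w0.png

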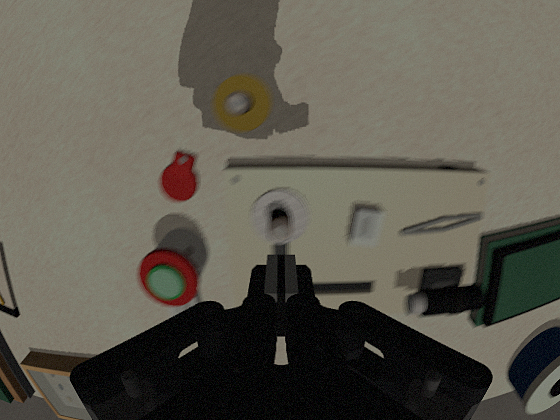

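Wrist view: the silver carrier is at (284,213) in the slot and the yellow one at (242,102). Home and lens agree with the fitted stage pose to within 1 mm. I descend behind the post.

Request:
jog_arm --increments '[[[0,0.006,0.1,0,0,0,255],[0,0.006,0.1,0,0,0,255],[0,0,0.1,0,0,0,255],[0,0,0.1,0,0,0,255],[0,0,0.1,0,0,0,255],[0,0,0.1,0,0,0,255],[0,0,0.08,0,0,0,255],[0,0,0.04,0,0,0,255],[0,0,0,0,0,0,255],[-0.03,0,0,0,0,0,255],[-0.03,0,0,0,0,0,255],[-0.03,0,0,0,0,0,255],[-0.03,0,0,0,0,0,255],[-0.03,0,0,0,0,0,255],[-0.03,0,0,0,0,0,255]]]'

```text
clock: 5.15
tcp_pos: [0.5554, -0.0478, 0.0514]
orientation: [0.0, 0.02, 1.0, 0.0]
wrist_force: [-0.3, -0.4, -0.1]
finger_gap: 0.0001
grip_force: 0.2
```

```bash
python3 -c "
from h import *
wrist([('carrier',.034),('dome',.086),('home',.034)],'pics/w1.png')
c=cams.read_camera('top');print([(q['conf'],st(pix2plane(c,q['uv'],.034))) for q in spotter.landmark_of('carrier','top')])"
```

```text
tcp [-40.7 -53.7] [ 0.55539383 -0.04777241  0.05138971]
carrier 0.72 [202.  21.] [-162.5  -90.3]
dome 0.65 [277. 352.] [-17.3 -53.7]
home 0.16 [276. 242.] [-47.2 -54.7]
[(0.41, array([-18.8, -56.9]))]
```

View pics/w1.png

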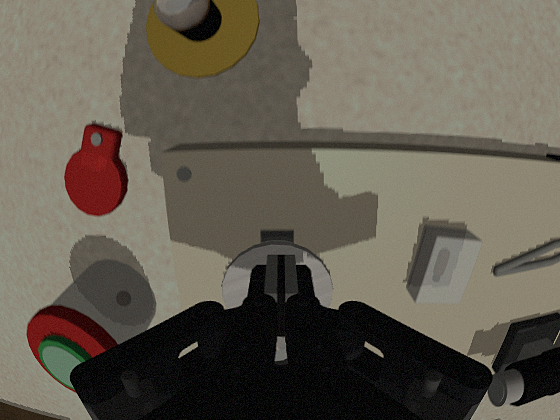

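The post follows the fingers with a 23 mm offset. I push it to the corner.

Request:
jog_arm --increments '[[[-0.032,0,0,0,0,0,255],[-0.032,0,0,0,0,0,255],[-0.032,0,0,0,0,0,255],[-0.032,0,0,0,0,0,255],[-0.032,0,0,0,0,0,255],[-0.032,0,0,0,0,0,255],[-0.032,0,0,0,0,0,255],[-0.024,0,0,0,0,0,255],[-0.012,0,0,0,0,0,255],[-0.008,0,0,0,0,0,255],[-0.008,0,0,0,0,0,255],[0,0,0,0,0,0,255]]]'

```text
clock: 6.65
tcp_pos: [0.6236, -0.0504, 0.0513]
orientation: [0.0, 0.02, 1.0, 0.0]
wrist_force: [0.4, 0.4, 0.0]
finger_gap: -0.0003
grip_force: 0.0
```

Request:
jog_arm --increments '[[[-0.006,0,0,0,0,0,255],[0,0,0,0,0,0,255]]]'

```text
clock: 6.85
tcp_pos: [0.6251, -0.0505, 0.0513]
orientation: [0.0, 0.02, 1.0, 0.0]
wrist_force: [-0.5, -0.4, 0.3]
finger_gap: 0.0002
grip_force: 0.0
```

```bash
python3 -c "
from h import *
wrist([('dome',.086)])
for n in ('top','scene'):
  c=cams.read_camera(n);cv2.imwrite('pics/%s1.png'%n,cv2.resize(c['pixels'][140:320,130:370,::-1],(800,600)))
  for t,z in (('carrier',.034),('dome',.086)): print(n,t,[(q['conf'],st(pix2plane(c,q['uv'],z))) for q in spotter.landmark_of(t,n)])"
```

```text
tcp [ 29.  -53.6] [ 0.62505833 -0.05045844  0.05133161]
dome 0.71 [274. 354.] [ 54.  -55.1]
top carrier []
top dome [(0.71, array([-58.8, -50.2])), (0.38, array([-41.2, 140.6]))]
scene carrier [(0.56, array([ 49.3, -59.6])), (0.5, array([-145.3,  -92.5]))]
scene dome [(0.91, array([ 46.8, -51. ])), (0.61, array([ 197. , -162.9])), (0.36, array([  38.1, -153.1]))]
```

Request:
jog_arm --increments '[[[0.03,0,0,0,0,0,255],[0.04,0,0,0,0,0,255],[0,-0.06,0,0,0,0,255],[0,-0.06,0,0,0,0,255],[0,-0.06,0,0,0,0,255],[-0.05,0,0,0,0,0,255],[-0.056,0,0,0,0,0,255],[-0.05,0,0,0,0,0,255],[0,0,0,0,0,0,255],[0,0.03,0,0,0,0,255],[0,0.03,0,0,0,0,255],[0,0.03,0,0,0,0,255],[0,0.03,0,0,0,0,255],[0,0.03,0,0,0,0,255],[0,0.03,0,0,0,0,255],[0,0.03,0,0,0,0,255],[0,0.03,0,0,0,0,255],[0,0,0,0,0,0,255]]]'

```text
clock: 9.05
tcp_pos: [0.6471, -0.035, 0.0513]
orientation: [0.0, 0.019, 1.0, 0.0]
wrist_force: [-0.6, -0.8, 0.3]
finger_gap: 0.0004
grip_force: 0.0
```

```bash
python3 -c "
from h import *
wrist([('dome',.086)],'pics/w2.png')
for n in ('top','scene'):
  c=cams.read_camera(n);cv2.imwrite('pics/%s2.png'%n,cv2.resize(c['pixels'][140:320,130:370,::-1],(800,600)))
  for t,z in (('carrier',.034),('dome',.086)): print(n,t,[(q['conf'],st(pix2plane(c,q['uv'],z))) for q in spotter.landmark_of(t,n)])"
```

```text
tcp [ 50.4 -37.3] [ 0.64709821 -0.03500992  0.05129717]
dome 0.71 [351. 312.] [52.3 -6.9]
top carrier [(0.8, array([50.3, -6.4])), (0.45, array([-32.3, 146.6]))]
top dome [(0.94, array([53. , -4.9]))]
scene carrier [(0.6, array([49.1, -6.7])), (0.56, array([-141. ,  -88.2]))]
scene dome [(0.88, array([55.8, -4.9])), (0.54, array([-112.5,  -93.8]))]
```

View pics/scene2.png

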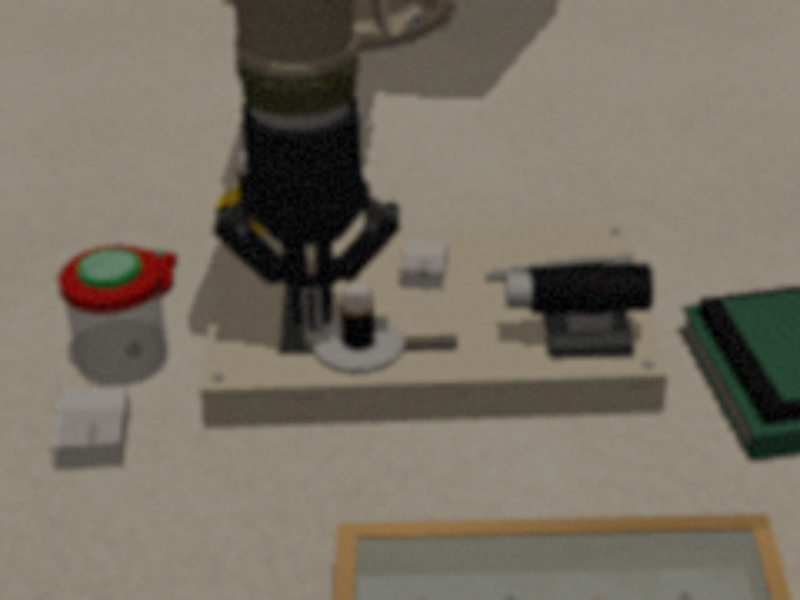

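The carrier is in the second leg, moving with the fingers at about 30 mm offset, and the bystanders haven't moved. I continue.

Request:
jog_arm --increments '[[[0,0.03,0,0,0,0,255],[0,0.03,0,0,0,0,255],[0,0.03,0,0,0,0,255],[0,0.03,0,0,0,0,255],[0,0.03,0,0,0,0,255],[0,0.03,0,0,0,0,255],[0,0.02,0,0,0,0,255],[0,0.016,0,0,0,0,255],[0,0.012,0,0,0,0,255],[0,0.008,0,0,0,0,255],[0,0.006,0,0,0,0,255],[0,0,0,0,0,0,255]]]'

```text
clock: 10.65
tcp_pos: [0.6495, 0.0242, 0.0513]
orientation: [0.0, 0.02, 1.0, 0.0]
wrist_force: [-0.9, 0.4, -0.8]
finger_gap: -0.0
grip_force: 0.0
```

```bash
python3 -c "
from h import *
wrist([('dome',.086)])
for n in ('top','scene'):
  c=cams.read_camera(n)
  for t,z in (('carrier',.034),('dome',.086)): print(n,t,[(q['conf'],st(pix2plane(c,q['uv'],z))) for q in spotter.landmark_of(t,n)])"
```

```text
tcp [50.5 21.9] [0.64949598 0.02421027 0.05128693]
dome 0.68 [344. 315.] [53.5 49.6]
top carrier [(0.6, array([51.3, 42.8]))]
top dome [(0.62, array([55.7, 45.8]))]
scene carrier [(0.81, array([-122.3,  -88.1]))]
scene dome [(0.67, array([55.7, 45.7]))]
```

Request:
jog_arm --increments '[[[0,0.004,0,0,0,0,255],[0,0.004,0,0,0,0,255],[0,0.004,0,0,0,0,255],[0,0.004,0,0,0,0,255],[0,0.004,0,0,0,0,255],[0,0,0,0,0,0,255]]]'

```text
clock: 11.65
tcp_pos: [0.6497, 0.0294, 0.0513]
orientation: [0.0, 0.019, 1.0, 0.0]
wrist_force: [-0.2, -0.1, 0.6]
finger_gap: 0.0003
grip_force: 0.0
```

Request:
jog_arm --increments '[[[0,0.004,0,0,0,0,255],[0,0.004,0,0,0,0,255],[0,0,0,0,0,0,255]]]'

```text
clock: 11.95
tcp_pos: [0.6498, 0.0311, 0.0513]
orientation: [0.0, 0.02, 1.0, -0.0]
wrist_force: [-0.1, -0.7, 0.2]
finger_gap: 0.0
grip_force: 0.3
```

Request:
jog_arm --increments '[[[0,0.004,0,0,0,0,255],[0,0,0,0,0,0,255]]]'

```text
clock: 12.15
tcp_pos: [0.6498, 0.0316, 0.0515]
orientation: [0.0, 0.02, 1.0, -0.001]
wrist_force: [-1.2, -3.5, 2.6]
finger_gap: 0.0004
grip_force: 1.7
```

```bash
python3 -c "
from h import *
wrist([('dome',.086)],'pics/w3.png')
for n in ('top','scene'):
  c=cams.read_camera(n);cv2.imwrite('pics/%s3.png'%n,cv2.resize(c['pixels'][140:320,130:370,::-1],(800,600)))
  for t,z in (('carrier',.034),('dome',.086)): print(n,t,[(q['conf'],st(pix2plane(c,q['uv'],z))) for q in spotter.landmark_of(t,n)])"
```

```text
tcp [50.6 29.3] [0.64982923 0.03156625 0.05147149]
top carrier []
top dome []
scene carrier [(0.95, array([55.8, 58.1])), (0.8, array([-132.4,  -89.5])), (0.62, array([ 61.8, -55.5]))]
scene dome [(0.96, array([-144.3,  -91.8])), (0.83, array([62. , 60.8])), (0.52, array([115.4,  49.6]))]
```

View pics/scene3.png

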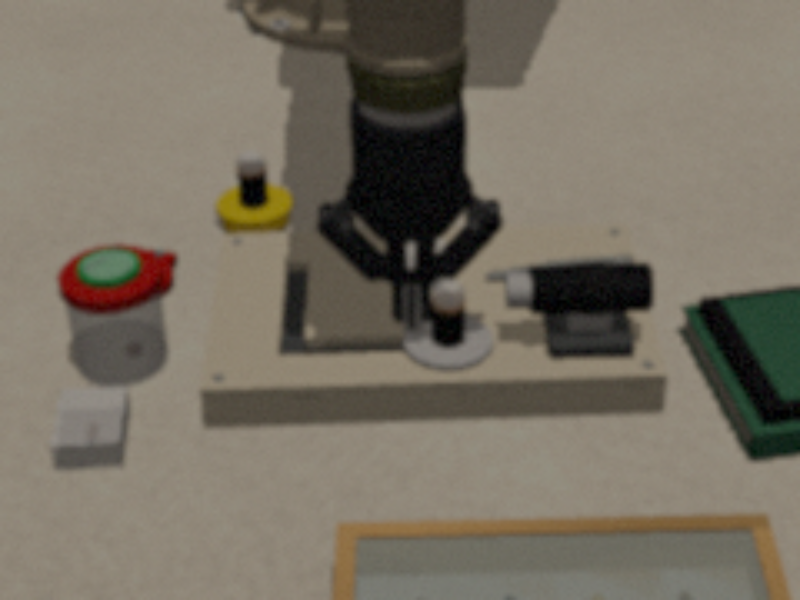

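The force rose to 3.5 N and the arm stalled, with the carrier at about y 56 mm, so the pin is against the end. I back off along −y, then go up.

Request:
jog_arm --increments '[[[0,0,0,0,0,0,255],[0,-0.02,0,0,0,0,255],[0,-0.04,0,0,0,0,255],[0,-0.08,0,0,0,0,255],[0,-0.1,0,0,0,0,255],[0,-0.1,-0.05,0,0,0,255],[0,-0.05,-0.1,0,0,0,255],[0,0,-0.15,0,0,0,255],[0.1,0,-0.15,0,0,0,255],[0.15,0,-0.1,0,0,0,255],[0.15,0,0,0,0,0,255],[0.15,0,0,0,0,0,255],[0,0,0,0,0,0,255],[0,0,0,0,0,0,255]]]'

```text
clock: 13.95
tcp_pos: [0.5082, -0.0599, 0.1891]
orientation: [0.001, 0.02, 1.0, 0.0]
wrist_force: [0.6, 0.2, -1.2]
finger_gap: -0.0
grip_force: 0.0
```

```bash
python3 -c "
from h import *
wrist([('carrier',.034),('dome',.086),('home',.034)])
for n in ('top','scene'):
  c=cams.read_camera(n);cv2.imwrite('pics/%s4.png'%n,cv2.resize(c['pixels'][140:320,190:430,::-1],(800,600)))
  for t,z in (('carrier',.034),('dome',.086)): print(n,t,[(q['conf'],st(pix2plane(c,q['uv'],z))) for q in spotter.landmark_of(t,n)])"
```

```text
tcp [-87.3 -67.6] [ 0.50823749 -0.05989679  0.18911457]
carrier 0.84 [385. 306.] [53.4 55. ]
carrier 0.74 [337. 256.] [-15.1  -7.8]
dome 0.69 [244. 102.] [-167.4  -92.8]
home 0.46 [185. 263.] [  -5.1 -167.5]
top carrier [(0.75, array([47.8, 53.2])), (0.74, array([-31.5, 143.9])), (0.63, array([-170. ,  -92.1]))]
top dome [(0.91, array([55.2, 59.9])), (0.59, array([-169.2,  -96.9]))]
scene carrier [(0.73, array([49.3, 53.6])), (0.69, array([-144.3,  -92.2]))]
scene dome [(0.77, array([-131.6,  -93.3])), (0.64, array([55.9, 59. ])), (0.18, array([117.7, -45.2]))]
```

View pics/top4.png

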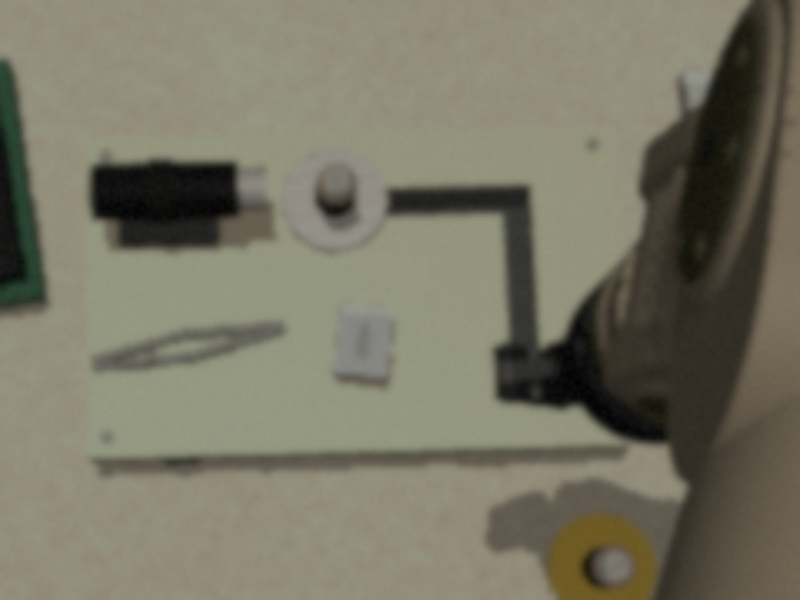

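The carrier's flange covers the slot end at about (336,200) in front of the lens. The measurements average out at home, and the hand is clear.

```bash
python3 -c "
from h import *
print(ticket.hand_in())"
```

```text
the job is handed in; nothing more can be done
None
```

The carrier was pushed round the corner to the end of the second leg, where the fingers stalled against the stop at about 3.5 N; the images put it at home to within a few millimetres. The hand is clear and the job is handed in, though the hand-in returned no verdict.

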